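# Dry the chopping board on the board drier

## Robot

A 7-joint arm with a two-finger parallel gripper is mounted at the origin on the work surface. World frame = base frame: x ahead of the robot, y to its left, z up, the work surface at z = 0. Lengths are in m, angles in degrees, forces in N, time in s.
With the tool pointing down it reaches from about 0.425 to 0.875 m from the base axis. Payload 4.7 kg.
Tool frame: the origin (TCP) lies between the finger pads; the fingertips stand env.tip_reach ahead of it and the grasp point (between the pads) lies 2 mm behind it (env.tip_reach is the distance from the TCP to the fingertips, in m); z points along the fingers, y is the line along which they close (so a half turn about z gives the same grasp; the last joint's range is limited). The gripper opens to 87 mm and grips with 3 to 60 N. Pads are 19 mm wide; open, the fingers measure 117 mm over their backs; the gripper's body (75 mm by 190 mm) begins 51 mm behind the grasp point.
Start: joints at [64.865, 18.392, -4.016, 83.108, 1.295, 78.541, -3.26], TCP at [0.284, -0.585, 0.24] pointing down, gripper open.
Joint ranges: [-163.93, 163.93], [-17.29, 119.83], [-79.2, 71.16], [3.27, 140.29], [-89.18, 269.18], [5.43, 117.66], [-154.24, 154.24]. Speed limits (degrees/s): [147.25, 147.25, 180, 180, 180, 180, 180].

## Interface

Orientations are given as [roll, pitch, yaw] about the fixed x, y, z axes, in that order (R = Rz(yaw) Ry(pitch) Rx(roll)).
In Python, from cell import env, optics gives the robot as it stands (env), with the cameras (optics).
- The arm moves only by the tool steer_hand, called in YAML: its name, and indented under it one key for each argument. Schema: {"type":"object","properties":{"moves":{"type":"array","items":{"type":"array","prefixItems":[{"type":"array","items":{"type":"number"},"minItems":3,"maxItems":3},{"type":"number"},{"type":"number"}],"minItems":3,"maxItems":3},"minItems":1,"maxItems":8},"squeeze":{"type":"number"},"only":{"type":"string"},"quiet":{"type":"boolean"},"lines":{"type":"string"}},"required":["moves"],"additionalProperties":false}. moves is a list of rows, 1 to 8 of them, each written [[dx, dy, dz], turn, opening]: dx, dy, dz in parts of the range, where 1.0 means 0.5 m, then a turn about the tool's z in parts of the range, where 1.0 means pi rad, then the finger opening in m; each row is the pose to reach, as a shift and turn from the pose commanded when the call began, along the tool's axes at that moment; what a row does not reach only later rows make up. A row lasts 1/12 s, in which the tool goes at most 0.0417 m and 7.16 degrees, less where a joint would pass 70% of its speed; a pose out of reach is approached as far as the arm can. The fingers move at their own pace and stop on an object; squeeze is the grip in N (left out, the last holds). Time passes only in rows, so rows that do not move let the fingers close. The tool returns the time, the measured TCP pose, the force, the opening and the grip force at its end. only (a regular expression) keeps the lines of the reply that match it, lines (a string "A,B") keeps lines A to B, and quiet returns only ok. Input that does not fit is refused with a message, and nothing moves.
- env.get_obs(): the state, without advancing time (a new reading comes with each control period).
- optics.read_camera(name): name is "scene" or "top" or "wrist"; returns a dict with "color" (420x560x3 uint8, blue, green, red), "fx", "fy", "cx", "cy" (pixels), "dist" ([k1, k2, p1, p2, k3] as OpenCV has them; the pictures are not rectified), "world_from_camera" (4x4, takes a point from camera to world coordinates). Camera axes: x right, y down, z forward; pixel columns grow to the right and rows downward; lengths in m; the calibration is good to about 2 mm. A picture is of the moment at which its call begins. There is no depth.
- env.sign_off(): hands the job in; it is judged then, once.
The state is a dict: "time_s": time; "qpos": joint angles; "joint_velocities": joint speeds; "effort": joint torques, N m; "tool_pos": TCP position; "tool_rot": TCP orientation; "force": force on the tool from outside, world axes, zero at the start; "wrist_torque": the same for the moment, N m; "grip_width": finger opening in m; "grasp_force": force on a finger pad.
Only numpy, scipy, OpenCV 4.12 (cv2) and the standard library are available. Lean on these libraries where they do the work, as an engineer would, in place of code of your own. Each camera call takes 0.05 s, during which the arm holds its last target. There are 200 camera calls.

## Task

Take the wooden chopping board out of the rack and lean it on the white board drier, bottom edge down in the foot channel, centred and square on the sloping grille, and let go of it. Then turn the drier's sprung dial clockwise to its third click, never as far as the fourth, and keep holding it there: the blower runs only while the dial is held, so the program finishes with the gripper still holding the dial at the third click. Leave everything else where it stands.

Things in the scene. Friction and masses are not known exactly. Their poses are not given: they have to be found in the camera images.
- wood_board: Light wooden chopping board with dark groove: 12 thick (own x), 160 wide (own y), 180 tall (own z), 0.18 to 0.37 kg. Origin: centre of its bottom edge; z runs up the board. Starts upright, loose, in either slot of the rack. Both faces are alike; either may face the drier.
- wood_board_top (a point): Centre of the wooden board's top edge, 180 above its origin. The top 100 of the board is free on both faces in the rack.
- rack: Steel two-slot board rack, fixed; origin under its centre. Slots at own x = -50 and +50, each 15 wide along x, between pins 72 high at own y = -50 and +50; boards stand on bars 12 high. Lift boards straight out.
- drier: White board drier, fixed. Origin on the worktop under the foot of its sloping grille; x points out of the grille's face, y along the unit, z up. Base plate 12 high. Control pod, 130 high, at x -80 to 20, y 140 to 230, with the dial on top. Grille 196 wide (y -98 to 98), blower body behind it 98 high. No part of the unit but the dial moves.
- channel (a point): Foot of the grille, on the base plate (12 above the worktop), drier x = 0, y = 0. From here the flat face rises leaning back to -x, 18 deg (0.314 rad) off vertical, 95 along the slope (top edge 102 above the worktop). A lip 12 high above the base plate at x = 30 to 36 leaves a channel 30 wide for the board's bottom edge.
- dial_grip (a point): On the dial's upright axis (drier x = -30, y = 185), 169 above the worktop: height to grip. Black bar grip 46 long, 14 thick, from 142 to 182 above the worktop, on a grey disc 48 across (top at 144). Site x runs along the bar and turns with it; at rest it is the drier's x, its white line at a red dot. Five black dots mark the clicks.
- dial (a joint): Dial angle, rad: 0 at rest against its stop, growing clockwise seen from above, to 2.2. Clicks every 0.419 (24 deg): 0.419, 0.838, third 1.257, fourth 1.676, 2.094. Sprung: 0.13 to 0.17 N m pushes it back to 0 if let go, even at a click; the clicks add a ripple of about 0.1 N m either way, hardest a quarter step after a click, easiest a quarter step before the next.
- blue_board: Blue plastic chopping board, same size as the wooden one (12 x 160 x 180), in the other slot of the rack; origin and axes as for the wooden board. Bystander.
- dish: Blue ceramic dish of vegetables, 150 x 210 plus lugs, 50 high; origin under its centre. Bystander.
- tumbler: Clear glass tumbler, 68 across, 100 high; origin under its centre. Bystander.
- jar: Red jar with lid, 84 across, 120 high; origin under its centre. Bystander.
- saucepan: Steel pan, 130 across plus two small ear handles, 70 high; origin under its centre. Bystander.
- spatula: Spatula with wooden handle, 280 long, lying flat; origin under its middle. Bystander.

How it is judged (in metres and radians):
On the way, in this order (a step that is already met when the one before it is completed fails the run):
1. the wooden board leans on the drier's grille, let go, with the dial still at rest (x of wood_board in the frame of drier between -0.004 and 0.03 m and y of wood_board in the frame of drier between -0.03 and 0.03 m and z of wood_board in the frame of drier between 0.006 and 0.022 m and x of wood_board_top in the frame of drier below -0.02 m and y of wood_board_top in the frame of drier between -0.03 and 0.03 m and angle between wood_board's own z axis and vertical between 0.2 and 0.55 rad and angle between the y axis of wood_board and the y axis of drier, either way round below 0.17 rad and contact force between each of the fingers, the arm and wood_board below 0.1 N and linear speed of wood_board below 0.05 m/s and value of joint dial below 0.2 rad), for 0.3 s.
2. the dial is at its third click, in the gripper (value of joint dial between 1.107 and 1.407 rad and contact force between the fingers and drier above 0.5 N), for 0.3 s.
At the end, for the whole second after the job is handed in: The wooden board stands with its bottom edge in the foot channel and leans back against the grille (11 to 31 deg from vertical), within 30 mm of centred and 10 deg of square, touched by no part of the robot; the fingers hold the dial still within 0.15 rad of the third click (1.257 rad) (all of step 2 and x of wood_board in the frame of drier between -0.004 and 0.03 m and y of wood_board in the frame of drier between -0.03 and 0.03 m and z of wood_board in the frame of drier between 0.006 and 0.022 m and x of wood_board_top in the frame of drier below -0.02 m and y of wood_board_top in the frame of drier between -0.03 and 0.03 m and angle between wood_board's own z axis and vertical between 0.2 and 0.55 rad and angle between the y axis of wood_board and the y axis of drier, either way round below 0.17 rad and contact force between each of the fingers, the arm and wood_board below 0.1 N and linear speed of wood_board below 0.05 m/s and velocity of joint dial between -0.2 and 0.2 rad/s); the arm keeps its last pose, push and grip.
It fails at once if the dial is turned on towards the fourth click (value of joint dial above 1.5 rad).
It fails at once if anything else on the worktop or in the rack is shoved more than 40 mm from its place (distance of any of blue_board, dish, tumbler, jar, saucepan, spatula from where it was at the start of the episode above 0.04 m).
It also fails if it takes over 54 s, if anything falls off the work surface, if the arm or the gripper's body presses on something with over 40 N, if the wrist force passes 120 N, or if a joint passes its speed limit or range.

## Working session

There is one attempt and no reset: what is moved stays moved. The work goes in short steps, Python scripts to look and compute and a tool call to move; the robot and the scene stay as the last step left them, time stands still between calls to the robot, and variables do not carry over. Pictures are saved under pics/ and viewed, at most 10 in all, crops included, and the job is handed in when it is done.

```bash
ls; mkdir -p pics
```

Run:
```python
from cell import env, optics
import cv2,numpy as np
o=env.get_obs();print(o['time_s'],o['tool_pos'],o['tool_rot'],o['grip_width'],env.tip_reach)
for n in ('scene','top'):
    c=optics.read_camera(n);cv2.imwrite(f'pics/{n}0.png',c['color']);np.save(f'pics/{n}0.npy',c,allow_pickle=True)
    print(n,c['fx'],c['fy'],c['cx'],c['cy'],c['dist'],np.round(c['world_from_camera'],3).tolist())
```

```text
cell.py
pics
0.0 [ 0.28408992 -0.58404648  0.2384631 ] [-1.79890212e+02  3.84074235e-03  2.59447926e+01] 0.08696600547175737 0.017
scene 450.0379871605418 450.0379871605418 284.68565614252356 220.91205943966355 [-0.09780974  0.          0.          0.          0.        ] [[-0.807, 0.319, -0.497, 1.229], [0.591, 0.425, -0.686, 0.886], [-0.007, -0.847, -0.531, 0.816], [0.0, 0.0, 0.0, 1.0]]
top 540.1570360164172 540.1570360164172 280.0138812907873 210.6032105203425 [-0.21428804  0.          0.          0.          0.        ] [[0.026, -0.992, 0.123, 0.382], [-1.0, -0.026, 0.0, 0.011], [0.003, -0.122, -0.992, 1.913], [0.0, 0.0, 0.0, 1.0]]
```

View pics/top0.png

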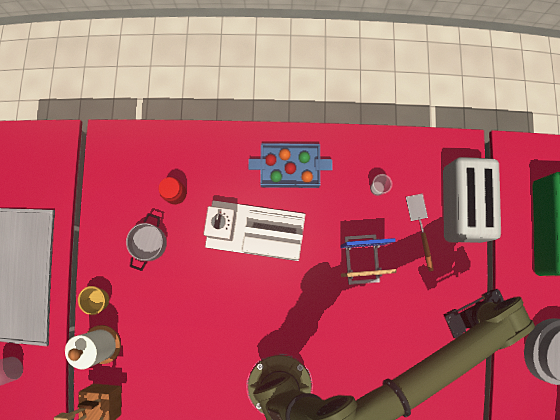

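View pics/scene0.png

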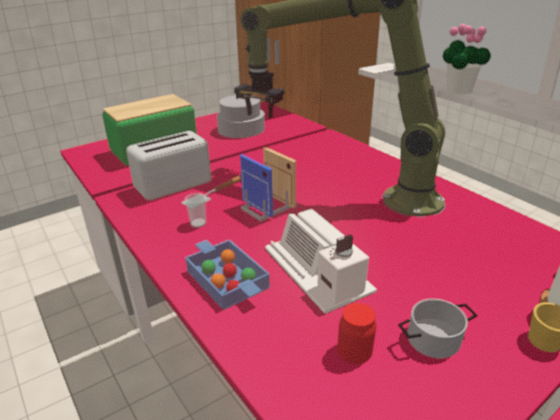

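The top view shows the wooden board at about (370,273), the blue board at (370,242), the drier at about (255,230) and the dial at (218,220). I'll zoom in to see which way the grille faces.

Run:
```python
import cv2,numpy as np
t=cv2.imread('pics/top0.png');s=cv2.imread('pics/scene0.png')
a=cv2.resize(t[195:295,195:405],(798,380),interpolation=cv2.INTER_CUBIC)
b=cv2.resize(s[200:310,250:390],(0,0),fx=2,fy=2);c=cv2.resize(s[140:230,220:320],(0,0),fx=2.2,fy=2.2)
o=np.zeros((600,800,3),np.uint8);o[:380,:798]=a;o[380:600,:280]=b;o[380:578,300:520]=c
cv2.imwrite('pics/z.png',o)
```

```text
(no output)
```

View pics/z.png

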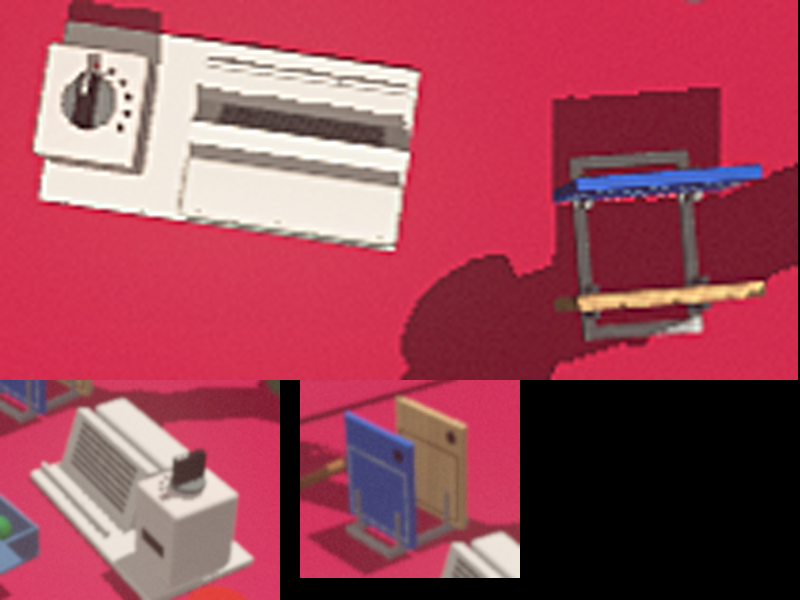

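The grille faces away from the robot (world +x), with the pod at +y. The dial dots run clockwise from the red dot. Next I'll measure with masks.

Create h.py:
```python
import cv2,numpy as np
def ray(c,uv):
    K=np.array([[c['fx'],0,c['cx']],[0,c['fy'],c['cy']],[0,0,1.]])
    p=cv2.undistortPoints(np.array(uv,float).reshape(-1,1,2),K,np.array(c['dist'],float)).reshape(-1,2)
    T=np.array(c['world_from_camera']);d=np.c_[p,np.ones(len(p))]@T[:3,:3].T
    return T[:3,3],d
def onz(c,uv,z):
    o,d=ray(c,uv);return o+d*((z-o[2])/d[:,2])[:,None]
def proj(c,P):
    T=np.array(c['world_from_camera']);K=np.array([[c['fx'],0,c['cx']],[0,c['fy'],c['cy']],[0,0,1.]])
    R=T[:3,:3].T
    return cv2.projectPoints(np.array(P,float).reshape(-1,3),cv2.Rodrigues(R)[0],-R@T[:3,3],K,np.array(c['dist'],float))[0].reshape(-1,2)
def load(n):return np.load(f'pics/{n}.npy',allow_pickle=True).item()
```

Run:
```python
from h import *
t=load('top0');s=load('scene0')
hsv=cv2.cvtColor(t['color'],cv2.COLOR_BGR2HSV)
def blob(m,x0,y0,x1,y1):
    k=np.zeros_like(m);k[y0:y1,x0:x1]=m[y0:y1,x0:x1]
    cs=cv2.findContours(k,cv2.RETR_EXTERNAL,cv2.CHAIN_APPROX_NONE)[0];return max(cs,key=cv2.contourArea)
w=cv2.inRange(hsv,(0,0,110),(179,80,255))
c=blob(w,195,190,315,270)
print('white approx',cv2.approxPolyDP(c,2,True).reshape(-1,2).tolist())
wd=cv2.inRange(hsv,(8,50,130),(28,200,255));c2=blob(wd,330,255,405,295)
print('wood',cv2.minAreaRect(c2),c2.reshape(-1,2).min(0),c2.reshape(-1,2).max(0))
p=onz(t,cv2.boxPoints(cv2.minAreaRect(c2)),.192);print(p.round(4))
bl=cv2.inRange(hsv,(105,120,120),(125,255,255));c3=blob(bl,330,225,410,260)
p=onz(t,cv2.boxPoints(cv2.minAreaRect(c3)),.192);print('blue',p.round(4))
# dial disc
q=np.array([[88,100]])/3.8+[195,195];print('disc',onz(t,q,.144))
# base right edge & far edge & near edge fit
P=c.reshape(-1,2).astype(float)
def fit(sel,z):
    W=onz(t,P[sel],z)[:,:2];v=cv2.fitLine(W.astype(np.float32),cv2.DIST_HUBER,0,.01,.01).ravel();return v
far=(P[:,0]>245)&(P[:,0]<300)&(P[:,1]<218);near=(P[:,0]>212)&(P[:,0]<294)&(P[:,1]>240)
for n,m in(('far',far),('near',near),('right',(P[:,0]>297)&(P[:,1]>217)&(P[:,1]<257))):
    v=fit(m,.012);print(n,m.sum(),v.round(4),np.degrees(np.arctan2(v[1],v[0])).round(2))
ss=cv2.cvtColor(s['color'],cv2.COLOR_BGR2HSV)
c4=blob(cv2.inRange(ss,(8,50,110),(28,200,255)),255,140,305,225)
print('scene wood',cv2.approxPolyDP(c4,2.5,True).reshape(-1,2).tolist())
```

```text
white approx [[208, 207], [204, 229], [207, 236], [206, 247], [298, 260], [303, 213], [213, 201], [212, 206]]
wood ((371.0406188964844, 272.56854248046875), (4.27482271194458, 48.30549621582031), 85.91438293457031) [347 269] [395 276]
[[ 0.4022 -0.2066  0.192 ]
 [ 0.4159 -0.3626  0.192 ]
 [ 0.4022 -0.3637  0.192 ]
 [ 0.3886 -0.2079  0.192 ]]
blue [[ 0.5003 -0.2025  0.192 ]
 [ 0.5147 -0.3587  0.192 ]
 [ 0.5033 -0.3595  0.192 ]
 [ 0.4889 -0.2034  0.192 ]]
disc [[0.55915059 0.21426977 0.144     ]]
far 54 [0.1184 0.993  0.6212 0.038 ] 83.2
near 81 [0.1146 0.9934 0.457  0.0628] 83.42
right 40 [ 0.9941 -0.1083  0.5248 -0.0661] -6.22
scene wood [[264, 147], [264, 161], [273, 169], [273, 196], [293, 207], [294, 160]]
```

Estimates:
- **Drier:** yaw -6.7°, origin (0.567, 0.027). The plate's right edge comes out at y = -0.0975, against -0.098 given.
- **Boards:** centres 0.0998 apart, against 0.100 given.

I'll overlay the drier and board model points on both views as a check.

Add to h.py:
```python
A=np.radians(-6.7);DX=np.array([np.cos(A),np.sin(A),0]);DY=np.array([-np.sin(A),np.cos(A),0]);O=np.array([.5672,.0271,0])
def D(x,y,z):return O+DX*x+DY*y+np.array([0,0,z])
```

Run:
```python
from h import *
L=[[D(0,-.098,.012),D(0,.098,.012)],[D(-.0294,-.098,.102),D(-.0294,.098,.102)],[D(.033,-.098,.024),D(.033,.098,.024)],
[D(-.053,.185,.182),D(-.007,.185,.182)],[D(-.08,.14,.13),D(.02,.14,.13),D(.02,.23,.13),D(-.08,.23,.13),D(-.08,.14,.13)]]
b=np.radians(5);by=np.array([-np.sin(b),np.cos(b),0]);C=np.array([.4022,-.286,0])
L.append([C+by*.08+[0,0,.192],C-by*.08+[0,0,.192],C-by*.08+[0,0,.012],C+by*.08+[0,0,.012]])
o=np.zeros((600,800,3),np.uint8)
for n,(x0,y0,x1,y1),f,r in(('top0',(195,195,405,295),3.8,0),('scene0',(230,140,380,310),1.29,380)):
    c=load(n);f=3.8 if r==0 else 1.29
    im=cv2.resize(c['color'][y0:y1,x0:x1],None,fx=f,fy=f,interpolation=cv2.INTER_CUBIC) 
    for l in L:
        p=(proj(c,l)-[x0,y0]+.5)*f;cv2.polylines(im,[np.round(p).astype(int)],False,(0,255,0),1)
    o[r:r+im.shape[0],:im.shape[1]]=im[:600-r]
cv2.imwrite('pics/ov.png',o)
```

```text
(no output)
```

View pics/ov.png

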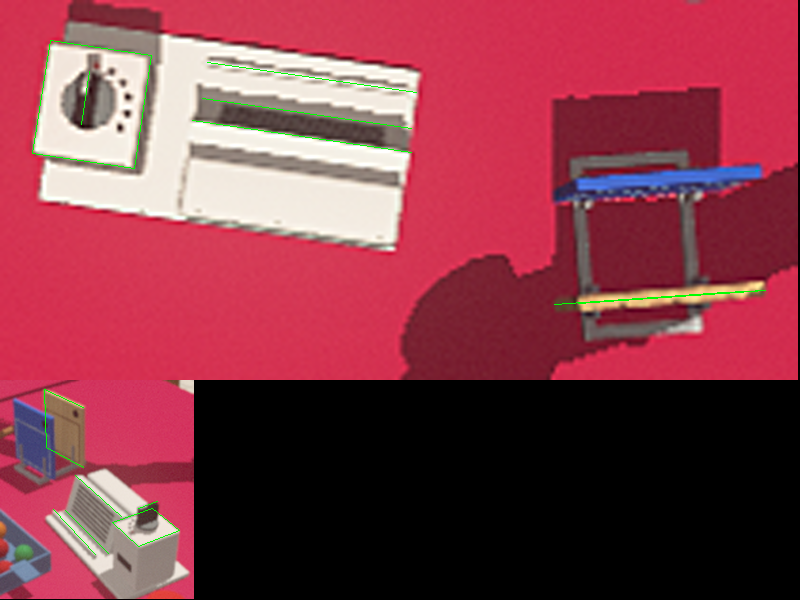

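The overlay agrees to within about 1 px in both views. I'll work out the tool-axis shifts for the approach.

Add to h.py:
```python
from scipy.spatial.transform import Rotation as Rn
def go(P,yaw):
    from cell import env, optics
    o=env.get_obs();R=Rn.from_euler('xyz',o['tool_rot'],degrees=True).as_matrix()
    y0=o['tool_rot'][2]
    print('t',o['time_s'],'pos',np.round(o['tool_pos'],4),'rot',np.round(o['tool_rot'],2),'w',round(o['grip_width'],4),'F',np.round(o['force'],1),'gf',o['grasp_force'])
    print('shift',(R.T@(np.array(P)-o['tool_pos'])).round(4),'turn',round((y0-yaw+180)%360-180,2))
```

```bash
python3 -c "
from h import *
go([.402,-.286,.26],95)"
```

```text
t 0.1 pos [ 0.2841 -0.5841  0.2386] rot [-1.799e+02  1.000e-02  2.594e+01] w 0.0867 F [ 0.8  0.3 -0.6] gf 0.0
shift [ 0.2364 -0.2165 -0.0211] turn -69.06
```

Units first: shifts go in shares of 0.5 m and turns go in shares of pi rad. So 0.236 m is 0.472, -0.216 m is -0.432, -56 degrees is -0.3111.

steer_hand:
  moves:
    - [[0.06, -0.054, -0.006], -0.0389, 0.087]
    - [[0.12, -0.108, -0.012], -0.0778, 0.087]
    - [[0.18, -0.162, -0.018], -0.1167, 0.087]
    - [[0.24, -0.216, -0.024], -0.1556, 0.087]
    - [[0.3, -0.27, -0.03], -0.1944, 0.087]
    - [[0.36, -0.324, -0.036], -0.2333, 0.087]
    - [[0.42, -0.378, -0.04], -0.2722, 0.087]
    - [[0.472, -0.432, -0.042], -0.3111, 0.087]
  squeeze: 30

```text
time_s: 0.77
tool_pos: [0.4029, -0.2845, 0.2606]
tool_rot: [180.0, 0.0, 82.3]
force: [0.6, 0.6, -0.4]
grip_width: 0.0872
grasp_force: 0.0
```

steer_hand:
  moves:
    - [[0, 0, 0], -0.0389, 0.087]
    - [[0, 0, 0], -0.0728, 0.087]
    - [[0, 0, 0], -0.0728, 0.087]

```text
time_s: 1.02
tool_pos: [0.4021, -0.2862, 0.2604]
tool_rot: [-180.0, 0.0, 95.3]
force: [0.4, -0.5, 0.2]
grip_width: 0.087
grasp_force: 0.0
```

```bash
python3 -c "
from h import *
go([.402,-.286,.162],95)
from cell import env, optics
for n in ('wrist','top'):
  c=optics.read_camera(n);cv2.imwrite(f'pics/{n}1.png',c['color']);np.save(f'pics/{n}1.npy',c,allow_pickle=True)"
```

```text
t 1.0167 pos [ 0.4021 -0.2862  0.2604] rot [-1.7997e+02  2.0000e-02  9.5290e+01] w 0.087 F [ 0.4 -0.5  0.2] gf 0.0
shift [ 0.0003 -0.0001  0.0984] turn 0.29
```

View pics/wrist1.png

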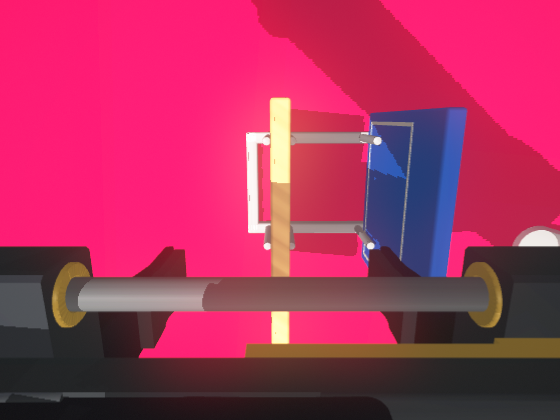

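The wooden board, at columns 270-290, lies between the open fingers (185 and 368) and is square to them. I'll descend and grip.

Converted, 0.099 m is 0.198, 0.09 m is 0.18, 0.3 degrees is 0.0017.

steer_hand:
  moves:
    - [[0, 0, 0.06], 0.0017, 0.087]
    - [[0, 0, 0.12], 0.0017, 0.087]
    - [[0, 0, 0.18], 0.0017, 0.087]
    - [[0, 0, 0.198], 0.0017, 0.087]
    - [[0, 0, 0.198], 0.0017, 0.087]
    - [[0, 0, 0.198], 0.0017, 0.01]
    - [[0, 0, 0.198], 0.0017, 0.01]
    - [[0, 0, 0.198], 0.0017, 0.01]
  squeeze: 30

```text
time_s: 1.78
tool_pos: [0.4032, -0.2879, 0.1636]
tool_rot: [179.9, 0.1, 94.7]
force: [-0.2, 0.5, -0.5]
grip_width: 0.0741
grasp_force: 0.0
```

steer_hand:
  moves:
    - [[0, 0, 0], 0, 0.01]
    - [[0, 0, 0], 0, 0.01]
    - [[0, 0, 0], 0, 0.01]
    - [[0, 0, 0], 0, 0.01]
    - [[0, 0, 0], 0, 0.01]

```text
time_s: 2.2
tool_pos: [0.4021, -0.2871, 0.1617]
tool_rot: [180.0, 0.0, 94.7]
force: [-0.6, 0.1, 0.1]
grip_width: 0.0418
grasp_force: 0.0
```

steer_hand:
  moves:
    - [[0, 0, 0], 0, 0.005]
    - [[0, 0, 0], 0, 0.005]
    - [[0, 0, 0], 0, 0.005]
    - [[0, 0, 0], 0, 0.005]
    - [[0, 0, 0], 0, 0.005]
    - [[0, 0, 0], 0, 0.005]
    - [[0, 0, 0], 0, 0.005]
    - [[0, 0, 0], 0, 0.005]
  squeeze: 30

```text
time_s: 2.87
tool_pos: [0.4026, -0.2869, 0.1615]
tool_rot: [179.9, 0.0, 94.8]
force: [3.6, -0.6, -2.7]
grip_width: 0.0118
grasp_force: 29.9
```

```bash
python3 -c "
from h import *
go([.402,-.286,.372],95)"
```

```text
t 2.8667 pos [ 0.4026 -0.2869  0.1615] rot [1.7994e+02 1.0000e-02 9.4760e+01] w 0.0118 F [ 3.6 -0.6 -2.7] gf 29.938824452692643
shift [ 0.0009 -0.0003 -0.2105] turn -0.24
```

Converted, -0.21 m is -0.42, -0.2 m is -0.4.

steer_hand:
  moves:
    - [[0, 0, -0.04], 0, 0.005]
    - [[0, 0, -0.1], 0, 0.005]
    - [[0, 0, -0.16], 0, 0.005]
    - [[0, 0, -0.22], 0, 0.005]
    - [[0, 0, -0.28], 0, 0.005]
    - [[0, 0, -0.34], 0, 0.005]
    - [[0, 0, -0.4], 0, 0.005]
    - [[0, 0, -0.42], 0, 0.005]
  squeeze: 40

```text
time_s: 3.53
tool_pos: [0.4025, -0.2877, 0.3758]
tool_rot: [179.8, 0.2, 94.7]
force: [0.3, 0.7, -1.2]
grip_width: 0.0117
grasp_force: 40.0
```

steer_hand:
  moves:
    - [[0, 0, 0], 0, 0.005]
    - [[0, 0, 0], 0, 0.005]

```text
time_s: 3.7
tool_pos: [0.4016, -0.287, 0.3702]
tool_rot: [-179.9, -0.1, 94.7]
force: [0.4, 0.5, -2.7]
grip_width: 0.012
grasp_force: 40.0
```

```bash
python3 -c "
from h import *
from cell import env, optics
z=env.get_obs()['tool_pos'][2]
go(D(.014,0,z),83.3)
for n in ('scene','top'):
  c=optics.read_camera(n);cv2.imwrite(f'pics/{n}2.png',c['color']);np.save(f'pics/{n}2.npy',c,allow_pickle=True)"
```

```text
t 3.7 pos [ 0.4016 -0.287   0.3702] rot [-1.7991e+02 -6.0000e-02  9.4730e+01] w 0.012 F [ 0.4  0.5 -2.7] gf 39.95751435868442
shift [ 0.2965  0.2047 -0.    ] turn 11.43
```

View pics/scene2.png

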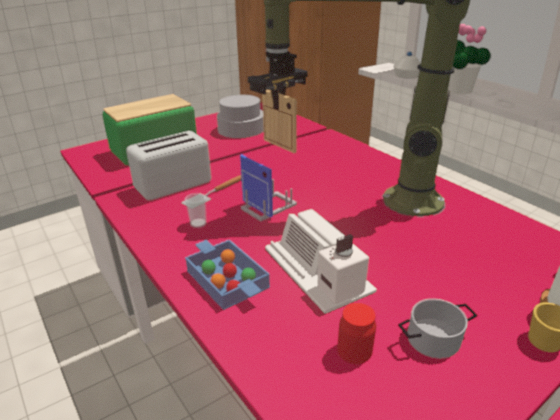

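The scene view shows the board hanging straight in the gripper at (280,120), with the blue board undisturbed. I'll carry it over the channel.

Converted, 0.23 m is 0.46, 0.2 m is 0.4, 11.4 degrees is 0.0633.

steer_hand:
  moves:
    - [[0.04, 0.02, 0], 0.0078, 0.005]
    - [[0.1, 0.06, 0], 0.0161, 0.005]
    - [[0.16, 0.1, 0], 0.0239, 0.005]
    - [[0.22, 0.14, 0], 0.0317, 0.005]
    - [[0.28, 0.18, 0], 0.04, 0.005]
    - [[0.34, 0.22, 0], 0.0478, 0.005]
    - [[0.4, 0.27, 0], 0.0556, 0.005]
    - [[0.46, 0.32, 0], 0.0633, 0.005]

```text
time_s: 4.47
tool_pos: [0.5422, -0.0432, 0.3696]
tool_rot: [-179.8, 0.0, 83.2]
force: [0.2, -0.5, -1.5]
grip_width: 0.0118
grasp_force: 40.0
```

steer_hand:
  moves:
    - [[0.04, 0.036, 0], 0, 0.005]
    - [[0.09, 0.068, 0], 0, 0.005]
    - [[0.116, 0.096, 0], 0, 0.005]
    - [[0.116, 0.096, 0], 0, 0.005]
    - [[0.116, 0.096, 0], 0, 0.005]

```text
time_s: 4.88
tool_pos: [0.5964, 0.0083, 0.3688]
tool_rot: [-179.7, -0.0, 83.5]
force: [-0.9, -0.7, -2.5]
grip_width: 0.0115
grasp_force: 40.0
```

```bash
python3 -c "
from h import *
go(D(.014,0,.175),83.3)"
```

```text
t 4.8833 pos [0.5964 0.0083 0.3688] rot [-1.7972e+02 -2.0000e-02  8.3490e+01] w 0.0115 F [-0.9 -0.7 -2.5] gf 39.957733168266714
shift [ 0.0152 -0.0162  0.1939] turn 0.19
```

Converted, 0.165 m is 0.33, 0.155 m is 0.31, 0.2 degrees is 0.0011.

steer_hand:
  moves:
    - [[0.03, -0.032, 0.04], 0.0011, 0.005]
    - [[0.03, -0.032, 0.1], 0.0011, 0.005]
    - [[0.03, -0.032, 0.16], 0.0011, 0.005]
    - [[0.03, -0.032, 0.22], 0.0011, 0.005]
    - [[0.03, -0.032, 0.27], 0.0011, 0.005]
    - [[0.03, -0.032, 0.31], 0.0011, 0.005]
    - [[0.03, -0.032, 0.33], 0.0011, 0.005]
    - [[0.03, -0.032, 0.33], 0.0011, 0.005]

```text
time_s: 5.55
tool_pos: [0.5803, 0.0224, 0.2034]
tool_rot: [-179.7, 0.1, 83.0]
force: [-1.0, -0.3, -2.8]
grip_width: 0.0116
grasp_force: 40.0
```

steer_hand:
  moves:
    - [[0, 0, 0], 0, 0.005]
    - [[0, 0, 0], 0, 0.005]

```text
time_s: 5.72
tool_pos: [0.5835, 0.0239, 0.2081]
tool_rot: [179.9, 0.0, 83.1]
force: [0.2, 0.6, -1.5]
grip_width: 0.0113
grasp_force: 40.0
```

```bash
python3 -c "
from h import *
go(D(.014,0,.1625),83.3)
from cell import env, optics
o=np.zeros((600,800,3),np.uint8)
for n,(x0,y0,x1,y1),r in (('scene',(230,150,380,310),0),('top',(195,180,405,290),400)):
  c=optics.read_camera(n);np.save(f'pics/{n}3.npy',c,allow_pickle=True)
  im=cv2.resize(c['color'][y0:y1,x0:x1],None,fx=3.4 if r==0 else 3.6,fy=2.5 if r==0 else 1.8)
  im=im[:600-r,:800];o[r:r+im.shape[0],:im.shape[1]]=im
cv2.imwrite('pics/v3.png',o)"
```

```text
t 5.7167 pos [0.5835 0.0239 0.2081] rot [179.86   0.    83.11] w 0.0113 F [ 0.2  0.6 -1.5] gf 39.9576600221917
shift [ 0.0013 -0.0027  0.0456] turn -0.19
```

View pics/v3.png

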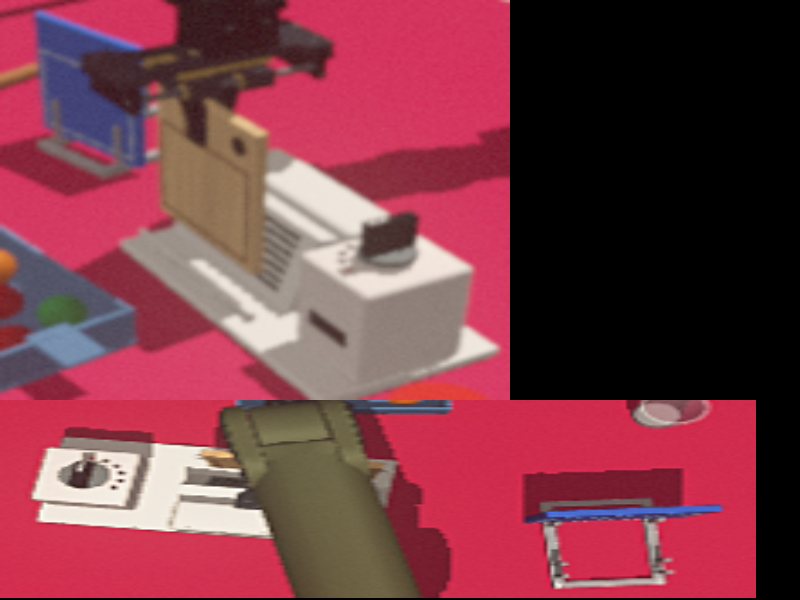

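The board hangs upright just above the channel, clear of the pod. I'll lower it until it touches.

Converted, 0.043 m is 0.086, -0.002 m is -0.004, -0.2 degrees is -0.0011.

steer_hand:
  moves:
    - [[0.002, -0.004, 0.02], -0.0011, 0.005]
    - [[0.002, -0.004, 0.04], -0.0011, 0.005]
    - [[0.002, -0.004, 0.06], -0.0011, 0.005]
    - [[0.002, -0.004, 0.072], -0.0011, 0.005]
    - [[0.002, -0.004, 0.082], -0.0011, 0.005]
    - [[0.002, -0.004, 0.086], -0.0011, 0.005]
    - [[0.002, -0.004, 0.086], -0.0011, 0.005]

```text
time_s: 6.4
tool_pos: [0.5805, 0.0254, 0.1627]
tool_rot: [-179.9, 0.0, 83.3]
force: [-0.3, 0.3, -1.9]
grip_width: 0.012
grasp_force: 40.0
```

steer_hand:
  moves:
    - [[0, 0, 0.002], 0, 0.005]
    - [[0, 0, 0.004], 0, 0.005]
    - [[0, 0, 0.006], 0, 0.005]
    - [[0, 0, 0.006], 0, 0.005]

```text
time_s: 6.73
tool_pos: [0.5813, 0.0255, 0.1615]
tool_rot: [179.9, 0.0, 83.3]
force: [-1.3, 0.1, 3.6]
grip_width: 0.0118
grasp_force: 40.0
```

```bash
python3 -c "
from h import *
go(D(.014,0,.1615),83.3)"
```

```text
t 6.7333 pos [0.5813 0.0255 0.1615] rot [1.7993e+02 1.0000e-02 8.3350e+01] w 0.0118 F [-1.3  0.1  3.6] gf 39.98047549277544
shift [-0.     -0.0002  0.    ] turn 0.05
```

Touchdown is confirmed by force (about 5 N change). I'll open the fingers while drifting toward the grille, so the front finger tips the board back.

Converted, -0.024 m is -0.048, -0.002 m is -0.004.

steer_hand:
  moves:
    - [[0, 0, 0], 0, 0.087]
    - [[0, -0.004, 0], 0, 0.087]
    - [[0, -0.01, 0], 0, 0.087]
    - [[0, -0.016, 0], 0, 0.087]
    - [[0, -0.024, 0], 0, 0.087]
    - [[0, -0.032, 0], 0, 0.087]
    - [[0, -0.04, 0], 0, 0.087]
    - [[0, -0.048, 0], 0, 0.087]

```text
time_s: 7.4
tool_pos: [0.5565, 0.0283, 0.1605]
tool_rot: [180.0, 0.0, 83.3]
force: [0.3, 0.6, -0.0]
grip_width: 0.0573
grasp_force: 0.0
```

steer_hand:
  moves:
    - [[0, -0.008, 0], 0, 0.087]
    - [[0, -0.016, 0], 0, 0.087]
    - [[0, -0.024, 0], 0, 0.087]
    - [[0, -0.032, 0], 0, 0.087]
    - [[0, -0.04, 0], 0, 0.087]
    - [[0, -0.048, 0], 0, 0.087]
    - [[0, -0.056, 0], 0, 0.087]

```text
time_s: 7.98
tool_pos: [0.5288, 0.0315, 0.1605]
tool_rot: [-180.0, 0.0, 83.3]
force: [-0.3, 0.2, -0.3]
grip_width: 0.0871
grasp_force: 0.0
```

```bash
python3 -c "
from h import *
go(D(-.07,0,.1615),83.3)
from cell import env, optics
o=np.zeros((600,800,3),np.uint8)
for n,(x0,y0,x1,y1),r in (('scene',(230,150,380,310),0),('top',(195,180,405,290),400)):
  c=optics.read_camera(n);np.save(f'pics/{n}4.npy',c,allow_pickle=True)
  im=cv2.resize(c['color'][y0:y1,x0:x1],None,fx=3.4 if r==0 else 3.6,fy=2.5 if r==0 else 1.8)
  im=im[:600-r,:800];o[r:r+im.shape[0],:im.shape[1]]=im
cv2.imwrite('pics/v4.png',o)"
```

```text
t 7.9833 pos [0.5288 0.0315 0.1605] rot [-1.800e+02  1.000e-02  8.335e+01] w 0.0871 F [-0.3  0.2 -0.3] gf 0.0
shift [ 0.0001 -0.0313 -0.001 ] turn 0.05
```

View pics/v4.png

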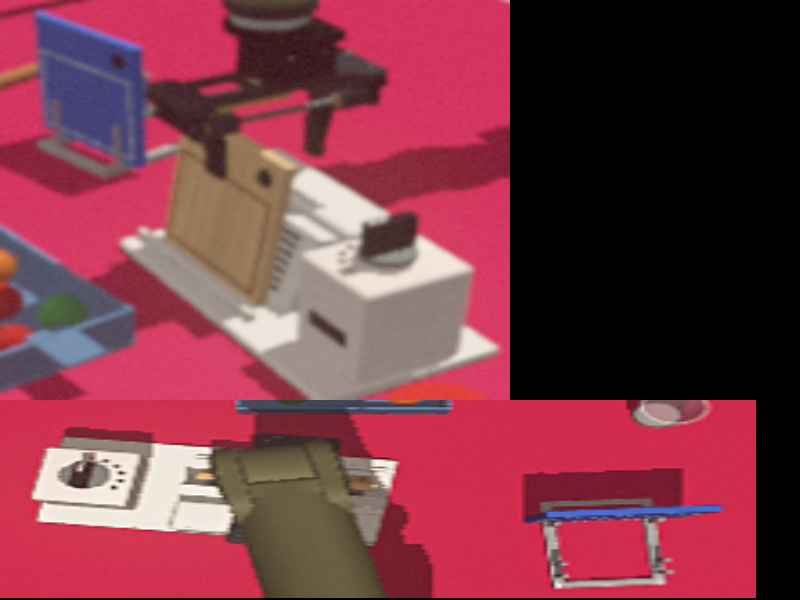

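The board stands in the channel and is tilting back. I'll push gently a bit further so it's certainly resting on the grille, then back off.

Converted, -0.032 m is -0.064, -0.028 m is -0.056.

steer_hand:
  moves:
    - [[0, -0.008, 0], 0, 0.087]
    - [[0, -0.016, 0], 0, 0.087]
    - [[0, -0.024, 0], 0, 0.087]
    - [[0, -0.032, 0], 0, 0.087]
    - [[0, -0.04, 0], 0, 0.087]
    - [[0, -0.048, 0], 0, 0.087]
    - [[0, -0.056, 0], 0, 0.087]
    - [[0, -0.064, 0], 0, 0.087]

```text
time_s: 8.75
tool_pos: [0.497, 0.0352, 0.1605]
tool_rot: [180.0, 0.0, 83.3]
force: [-0.6, -0.7, 1.0]
grip_width: 0.0869
grasp_force: 0.0
```

steer_hand:
  moves:
    - [[0, 0, 0], 0, 0.087]
    - [[0, 0.006, 0], 0, 0.087]
    - [[0, 0.012, 0], 0, 0.087]
    - [[0, 0.012, 0], 0, 0.087]

```text
time_s: 9.08
tool_pos: [0.5043, 0.0343, 0.1607]
tool_rot: [180.0, -0.0, 83.3]
force: [0.1, 0.1, 0.5]
grip_width: 0.0868
grasp_force: 0.0
```

```bash
python3 -c "
from h import *
go(D(-.03,.185,.24),173.3)
from cell import env, optics
for n in ('scene','top'):
  c=optics.read_camera(n);np.save(f'pics/{n}5.npy',c,allow_pickle=True)
s=load('scene5')['color'].astype(int)-load('scene4')['color'];print(np.abs(s[230:275,280:315]).mean())"
```

```text
t 9.0833 pos [0.5043 0.0343 0.1607] rot [ 1.7996e+02 -2.0000e-02  8.3320e+01] w 0.0868 F [0.1 0.1 0.5] gf 0.0
shift [ 0.1852  0.0334 -0.0792] turn -89.98
9.893333333333333
```

Converted, 0.15 m is 0.3, 0.12 m is 0.24, -35 degrees is -0.1944.

steer_hand:
  moves:
    - [[0, 0, -0.04], 0, 0.087]
    - [[0, 0, -0.1], 0, 0.087]
    - [[0, 0, -0.16], 0, 0.087]
    - [[0.06, 0.01, -0.2], -0.0389, 0.087]
    - [[0.12, 0.02, -0.2], -0.0778, 0.087]
    - [[0.18, 0.03, -0.2], -0.1167, 0.087]
    - [[0.24, 0.04, -0.2], -0.1556, 0.087]
    - [[0.3, 0.052, -0.2], -0.1944, 0.087]

```text
time_s: 9.85
tool_pos: [0.5469, 0.1817, 0.2608]
tool_rot: [180.0, 0.0, 118.7]
force: [0.0, 0.4, 0.2]
grip_width: 0.0869
grasp_force: 0.0
```

steer_hand:
  moves:
    - [[0, 0, 0], -0.0389, 0.07]
    - [[0, 0, 0], -0.0778, 0.07]
    - [[0, 0, 0], -0.1167, 0.07]
    - [[0, 0, 0], -0.1556, 0.07]
    - [[0, 0, 0], -0.1944, 0.07]
    - [[0, 0, 0], -0.2333, 0.07]
    - [[0, 0, 0], -0.2722, 0.07]
    - [[0, 0, 0], -0.3056, 0.07]

```text
time_s: 10.52
tool_pos: [0.5467, 0.1804, 0.2603]
tool_rot: [180.0, -0.0, 173.7]
force: [-0.2, -0.8, 0.2]
grip_width: 0.0704
grasp_force: 0.0
```

```bash
python3 -c "
from h import *
go(D(-.03,.185,.24),173.3)
from cell import env, optics
o=np.zeros((600,800,3),np.uint8)
for n,(x0,y0,x1,y1),r in (('scene',(230,150,380,310),0),('top',(195,180,405,290),400)):
  c=optics.read_camera(n);np.save(f'pics/{n}6.npy',c,allow_pickle=True)
  im=cv2.resize(c['color'][y0:y1,x0:x1],None,fx=3.4 if r==0 else 3.6,fy=2.5 if r==0 else 1.8)
  im=im[:600-r,:800];o[r:r+im.shape[0],:im.shape[1]]=im
cv2.imwrite('pics/v6.png',o)"
```

```text
t 10.5167 pos [0.5467 0.1804 0.2603] rot [ 1.7999e+02 -3.0000e-02  1.7368e+02] w 0.0704 F [-0.2 -0.8  0.2] gf 0.0
shift [-0.0085  0.0351  0.0203] turn 0.38
```

View pics/v6.png

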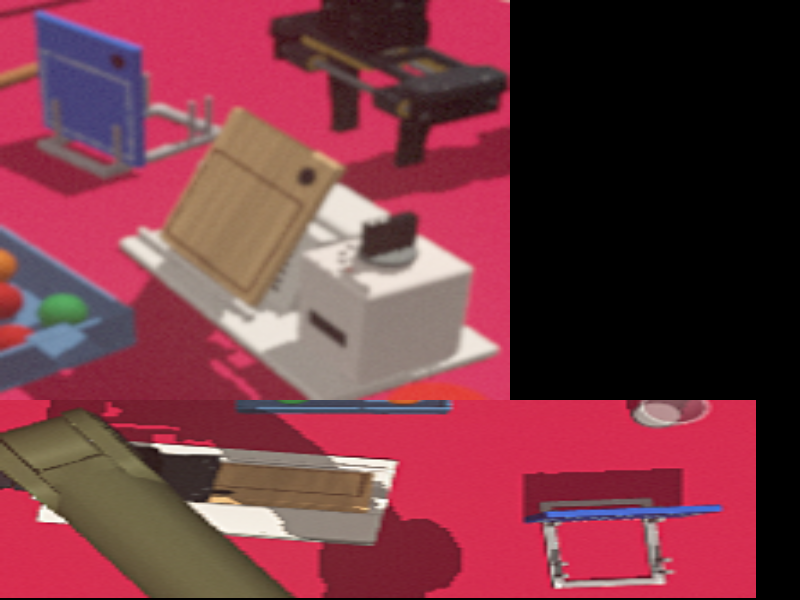

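The board leans on the grille and is released. I'll check its pose by casting rays at the corners read from the scene crop.

```bash
python3 -c "
from h import *
c=load('scene6')
def dr(P):
  d=P-O;return np.c_[d@DX,d@DY,P[:,2]].round(4)
k=lambda u,v:[u/3.4+230,v/2.5+150]
print('bottom L,R',dr(onz(c,[k(165,225),k(255,305)],.014)))
print('top L,R',dr(onz(c,[k(237,108),k(343,165)],.18)))
"
```

```text
bottom L,R [[ 0.0044 -0.097   0.014 ]
 [ 0.0168  0.0814  0.014 ]]
top L,R [[-0.0527 -0.0661  0.18  ]
 [-0.059   0.0866  0.18  ]]
```

Measured in the drier frame:
- **Lean:** about 22°.
- **Square:** within about 2°.
- **Centre:** y within about 10 mm.

All are within bounds, so on to the dial.

Converted, 0.091 m is 0.182, 0.085 m is 0.17, 0.4 degrees is 0.0022.

steer_hand:
  moves:
    - [[-0.01, 0.036, 0], 0.0022, 0.07]
    - [[-0.017, 0.07, 0], 0.0022, 0.07]
    - [[-0.017, 0.07, 0.02], 0.0022, 0.07]
    - [[-0.017, 0.07, 0.06], 0.0022, 0.07]
    - [[-0.017, 0.07, 0.1], 0.0022, 0.07]
    - [[-0.017, 0.07, 0.14], 0.0022, 0.07]
    - [[-0.017, 0.07, 0.17], 0.0022, 0.07]
    - [[-0.017, 0.07, 0.182], 0.0022, 0.07]

```text
time_s: 11.28
tool_pos: [0.5576, 0.2126, 0.1663]
tool_rot: [-179.9, -0.2, 172.8]
force: [-0.2, 0.4, 0.2]
grip_width: 0.0699
grasp_force: 0.0
```

steer_hand:
  moves:
    - [[0, 0, 0], 0, 0.07]
    - [[0, 0, 0], 0, 0.07]
    - [[0, 0, 0], 0, 0.03]
    - [[0, 0, 0], 0, 0.03]
    - [[0, 0, 0], 0, 0.03]
    - [[0, 0, 0], 0, 0.03]

```text
time_s: 11.78
tool_pos: [0.5595, 0.2144, 0.1702]
tool_rot: [180.0, 0.1, 172.9]
force: [0.1, -0.2, 0.2]
grip_width: 0.0509
grasp_force: 0.0
```

```bash
python3 -c "
from h import *
go(D(-.03,.185,.169),173.3)"
```

```text
t 11.7833 pos [0.5595 0.2144 0.1702] rot [1.7999e+02 7.0000e-02 1.7294e+02] w 0.0509 F [ 0.1 -0.2  0.2] gf 0.0
shift [ 0.0005 -0.0001  0.0012] turn -0.36
```

steer_hand:
  moves:
    - [[0, 0, 0.002], 0, 0.005]
    - [[0, 0, 0.002], 0, 0.005]
    - [[0, 0, 0.002], 0, 0.005]
    - [[0, 0, 0.002], 0, 0.005]
    - [[0, 0, 0.002], 0, 0.005]
    - [[0, 0, 0.002], 0, 0.005]
    - [[0, 0, 0.002], 0, 0.005]
    - [[0, 0, 0.002], 0, 0.005]
  squeeze: 20

```text
time_s: 12.45
tool_pos: [0.5594, 0.217, 0.1686]
tool_rot: [179.7, 0.1, 173.1]
force: [3.0, 5.9, -3.4]
grip_width: 0.0136
grasp_force: 20.0
```

steer_hand:
  moves:
    - [[0, 0, 0], 0, 0.005]
    - [[0, 0, 0], 0, 0.005]
    - [[0, 0, 0], 0, 0.005]
    - [[0, 0, 0], 0, 0.005]
  squeeze: 55

```text
time_s: 12.78
tool_pos: [0.5594, 0.217, 0.1686]
tool_rot: [179.7, 0.1, 173.1]
force: [3.1, 5.4, -4.6]
grip_width: 0.0135
grasp_force: 55.0
```

```bash
python3 -c "
from h import *
go(D(-.03,.185,.169),173.3)"
```

```text
t 12.7833 pos [0.5594 0.217  0.1686] rot [1.7973e+02 7.0000e-02 1.7306e+02] w 0.0135 F [ 3.1  5.4 -4.6] gf 54.998559756204486
shift [ 0.0001 -0.0027 -0.0004] turn -0.24
```

The grip is 13.5 mm on the bar. I'll relieve the 2.6 mm offset and turn clockwise in stages.

Converted, 0.0026 m is 0.0052, 24 degrees is 0.1333.

steer_hand:
  moves:
    - [[0, 0.0052, 0], 0, 0.005]
    - [[0, 0.0052, 0], 0.0222, 0.005]
    - [[0, 0.0052, 0], 0.0444, 0.005]
    - [[0, 0.0052, 0], 0.0667, 0.005]
    - [[0, 0.0052, 0], 0.0889, 0.005]
    - [[0, 0.0052, 0], 0.1111, 0.005]
    - [[0, 0.0052, 0], 0.1333, 0.005]
    - [[0, 0.0052, 0], 0.1333, 0.005]
  squeeze: 60

```text
time_s: 13.45
tool_pos: [0.5595, 0.2174, 0.1686]
tool_rot: [180.0, 0.0, 148.9]
force: [1.3, 2.5, -1.7]
grip_width: 0.014
grasp_force: 60.0
```

steer_hand:
  moves:
    - [[0, 0, 0], 0.0222, 0.005]
    - [[0, 0, 0], 0.0444, 0.005]
    - [[0, 0, 0], 0.0667, 0.005]
    - [[0, 0, 0], 0.0889, 0.005]
    - [[0, 0, 0], 0.1111, 0.005]
    - [[0, 0, 0], 0.1333, 0.005]
    - [[0, 0, 0], 0.1333, 0.005]

```text
time_s: 14.03
tool_pos: [0.5597, 0.2176, 0.1685]
tool_rot: [179.9, -0.0, 125.0]
force: [2.6, 1.9, -2.2]
grip_width: 0.0136
grasp_force: 60.0
```

```bash
python3 -c "
from h import *
go(D(-.03,.185,.169),101.3)
from cell import env, optics
print(env.get_obs()['wrist_torque'])"
```

```text
t 14.0333 pos [0.5597 0.2176 0.1685] rot [ 1.7992e+02 -2.0000e-02  1.2499e+02] w 0.0136 F [ 2.6  1.9 -2.2] gf 59.99997742474079
shift [-0.0023 -0.0025 -0.0005] turn 23.69
[ 0.6891027  -0.58707793  0.1295301 ]
```

Converted, 23.7 degrees is 0.1317.

steer_hand:
  moves:
    - [[0, 0, 0], 0.0222, 0.005]
    - [[0, 0, 0], 0.0444, 0.005]
    - [[0, 0, 0], 0.0667, 0.005]
    - [[0, 0, 0], 0.0889, 0.005]
    - [[0, 0, 0], 0.1111, 0.005]
    - [[0, 0, 0], 0.1278, 0.005]
    - [[0, 0, 0], 0.1317, 0.005]
    - [[0, 0, 0], 0.1317, 0.005]

```text
time_s: 14.7
tool_pos: [0.5599, 0.2177, 0.1685]
tool_rot: [179.9, -0.1, 101.5]
force: [3.2, 3.5, -3.5]
grip_width: 0.0137
grasp_force: 60.0
```

steer_hand:
  moves:
    - [[0, 0, 0], 0, 0.005]
    - [[0, 0, 0], 0, 0.005]
    - [[0, 0, 0], 0, 0.005]
    - [[0, 0, 0], 0, 0.005]
    - [[0, 0, 0], 0, 0.005]
    - [[0, 0, 0], 0, 0.005]

```text
time_s: 15.2
tool_pos: [0.5599, 0.2177, 0.1686]
tool_rot: [179.9, -0.1, 101.5]
force: [3.9, 4.1, -4.8]
grip_width: 0.0138
grasp_force: 60.0
```

```bash
python3 -c "
from h import *
go(D(-.03,.185,.169),101.3)
from cell import env, optics
print(env.get_obs()['wrist_torque'])
o=np.zeros((600,800,3),np.uint8)
for n,r in (('scene',0),('wrist',400)):
  c=optics.read_camera(n);np.save(f'pics/{n}7.npy',c,allow_pickle=True)
s=load('scene7')['color'];w=load('wrist7')['color']
o[:560,:480]=cv2.resize(s[150:290,260:380],None,fx=4,fy=4)
o[:240,480:800]=cv2.resize(w,(320,240))
cv2.imwrite('pics/v7.png',o)"
```

```text
t 15.2 pos [0.5599 0.2177 0.1686] rot [ 1.7991e+02 -7.0000e-02  1.0149e+02] w 0.0138 F [ 3.9  4.1 -4.8] gf 59.99873564578593
shift [-0.0031 -0.0016 -0.0005] turn 0.19
[ 0.89138989 -0.87676967  0.13973936]
```

View pics/v7.png

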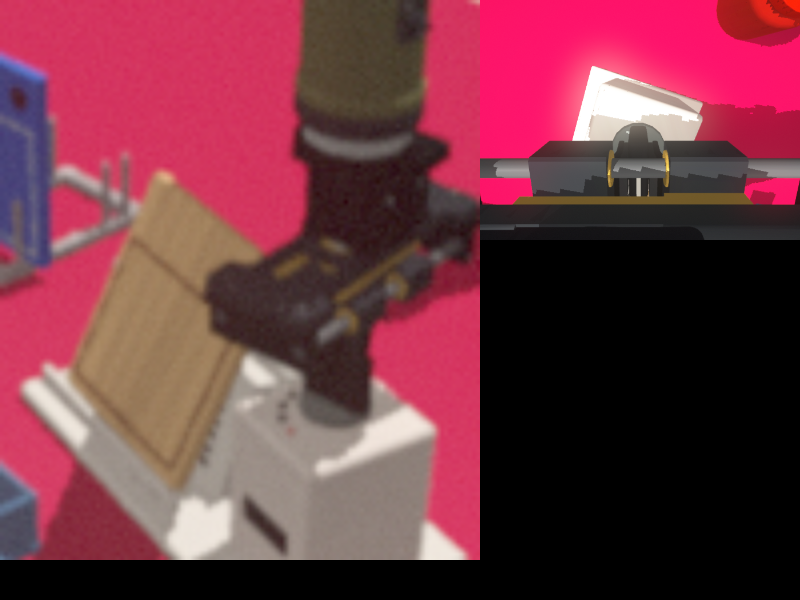

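The board still leans untouched on the grille. The fingers hold the bar at 71.6° of turn (third click: 72°) with 0.14 N m of spring torque, as expected there. Handing in.

```bash
python3 -c "
from cell import env, optics
print(env.sign_off())"
```

```text
the job is handed in; nothing more can be done
None
```

I handed the job in at about 15 s with the wooden board leaning, released, on the drier grille and the gripper holding the dial at about 71.6° (third click: 72°); the sign-off returned no verdict.

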